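# Slide the long press plate out over the end of the ledge

### The job

Two thin aluminium press plates lie side by side on the wooden ledge. With a fingertip, push the longer plate along its lane towards the ledge's open end until about 45 mm of it, a good quarter of its length, sticks out over the end, so that the next person can take it by its edge. It must stay lying flat and is never lifted, and the shorter plate and everything else on the bench are left where they are.

Things in the scene. Friction and masses are not known exactly. Their poses are not given: they have to be found in the camera images.
- ledge: Fixed wooden riser, 178 mm wide (x), 340 long (y), top board 60 mm above the bench. Origin: centre of its underside; z up. On top, two lanes along y, 76 mm wide, centred at x = -43 and +43 mm, between dark strips 10 mm high (outer 8, middle 10 mm wide). A like strip, 10 mm wide, closes the -y end; the +y end is open. Yaw within 0.3 rad of the world axes, open end to the robot's left.
- ledge_lip (a point): Middle of the ledge's open end (its y = +170 mm, where top board and lanes simply end), at the height of the top board, 60 mm above the bench. Axes as the ledge: +y points outwards over the end, along the lanes.
- plate_long: The longer plate: plain aluminium, 70 mm wide (x), 170 long (y), 6 thick, loose, 0.13 to 0.27 kg, lying flat in either lane, wholly on the ledge, with at least 60 mm of free lane behind it. Origin: centre of its underside; +y points along the lane to the open end.
- plate_long_front (a point): Middle of the longer plate's front end face (the end towards the ledge's open end), half-way up its thickness; axes as the plate.
- plate_long_rear (a point): Middle of the longer plate's rear end face (the end towards the closed end), half-way up its thickness, 3 mm above the top board; axes as the plate. To be pushed in +y here.
- plate_short: The shorter plate, in the other lane: aluminium, 70 x 110 x 6 mm, loose. Origin: centre of its underside. Leave alone.
- mould: Black mould half with cross ridges, 110 x 260 x 27 mm, loose, beyond the ledge. Origin: centre of its underside. Leave alone.
- glue_jar: Small closed jar, 52 mm across, 65 mm high, loose, on the robot's side of the ledge. Origin: centre of its underside. Leave alone.
- gauge: Brass ring gauge, a strip 45 x 150 x 6 mm with five holes, loose, flat on the bench on the robot's side of the ledge. Origin: centre of its underside. Leave alone.
- tin_mug: Steel mug, 72 mm across, 80 mm high, loose, past the ledge's open end. Origin: centre of its underside. Leave alone.
- weight: Brass knob weight, 44 mm across, 56 mm high, loose, past the ledge's closed end. Origin: centre of its underside. Leave alone.
- cedar_tray: Small open wooden tray, 100 x 75 x 35 mm, loose, past the ledge's closed end. Origin: centre of its underside. Leave alone.
- cutter: Flat steel hand blade with a round wooden back, 51 x 105 x 18 mm, loose, flat on the bench past the open end. Origin: centre of its underside. Leave alone.
There are look-alikes about, which are no part of the job. Leave any orange look-alike of the plate_long alone.

How it is judged:
At the end, for the whole second after the job is handed in: The longer plate's front end stands 30 to 60 mm out past the ledge's open end; the plate lies flat (within 0.05 rad) and straight (within 0.08 rad) in its lane, at rest; the shorter plate is within 12 mm and every bystander within 20 mm of where it started (y of plate_long_front in the frame of ledge_lip between 0.03 and 0.06 m and z of plate_long_front in the frame of ledge_lip between -0.002 and 0.008 m and angle between plate_long's own z axis and vertical below 0.05 rad and angle between the y axis of plate_long and the y axis of ledge, either way round below 0.08 rad and linear speed of plate_long below 0.01 m/s and distance of plate_short from where it was at the start of the episode below 0.012 m and distance of each of mould, glue_jar, gauge, tin_mug, weight, cedar_tray, cutter from where it was at the start of the episode below 0.02 m); the robot touches nothing.
It fails at once if the longer plate is lifted (any end more than about 10 mm off the ledge) (z of any of plate_long_front, plate_long_rear in the frame of ledge above 0.074 m).
It fails at once if the longer plate tips over the end (angle between plate_long's own z axis and vertical above 0.2 rad).
It fails at once if the shorter plate is moved by 12 mm or more (distance of plate_short from where it was at the start of the episode above 0.012 m).
It fails at once if a bystander is moved by 20 mm or more (distance of any of mould, glue_jar, gauge, tin_mug, weight, cedar_tray, cutter from where it was at the start of the episode above 0.02 m).
It also fails if it takes over 38 s, if anything falls off the work surface, if the arm or the gripper's body presses on something with over 40 N, if the wrist force passes 120 N, or if a joint passes its speed limit or range.

### The arm

A 6-joint arm with a two-finger parallel gripper is mounted at the origin on the work surface. World frame = base frame: x ahead of the robot, y to its left, z up, the work surface at z = 0. Lengths are in m, angles in rad, forces in N, time in s.
With the tool pointing down it reaches from about 0.375 to 0.9 m from the base axis. Payload 3.1 kg.
Tool frame: the origin (TCP) lies at the very end of the fingers, on their centre line; the grasp point (between the pads) lies 19 mm behind it; z points along the fingers, x is the direction in which the jaws open and shut, and the axes are right-handed (so a half turn about z gives the same grasp; the last joint's range is limited). The gripper opens to 87 mm and grips with 3 to 60 N. Pads are 19 mm wide; open, the fingers measure 117 mm over their backs; the gripper's body (75 mm by 190 mm) begins 51 mm behind the grasp point.
Start: joints at [1.028, 0.527, 1.433, -0, 1.181, -0.178], TCP at [0.222, 0.584, 0.183] pointing down, gripper open.
Joint ranges: [-3.08, 3.08], [-0.75, 2.2], [0.22, 2.44], [-1.43, 4.57], [0, 2.65], [-2.85, 2.85]. Speed limits (rad/s): [2.79, 2.79, 3.14, 3.14, 3.14, 3.14].

### API

Orientations are given as a unit quaternion [w, x, y, z].
In Python, from rig import arm gives the robot as it stands.
- The arm moves only by the tool servo_tool, never from a script. Its argument "targets" is a list of rows, each a list of 7 numbers: the shift along the tool's x, y, z in mm, then the turn, a rotation vector about the tool's x, y, z in degrees, then the opening, from 0 (shut) to 1 (fully open). In form: [[x, y, z, wx, wy, wz, hand], ...]. A call has exactly 10 rows; each row is the pose to reach, as a shift and turn from the pose commanded when the call began, along the tool's axes at that moment; what a row does not reach only later rows make up. A row lasts 1/10 s, in which the tool goes at most 50 mm and 8.59 degrees, less where a joint would pass 70% of its speed; a pose out of reach is approached as far as the arm can. A call with a gripper value outside its range is refused whole. The fingers move at their own pace and stop on an object; the grip force is fixed at half the most. Time passes only in rows, so rows that repeat a pose let the fingers close, or fill a call up. It gives the time, the measured TCP pose, the force and the opening at its end, in the units of the state.
- arm.get_state(): the state, without advancing time (a new reading comes with each control period).
- arm.snapshot(name): name is "scene" or "side" or "wrist"; returns the picture (384x512x3 uint8, red, green, blue); there is no depth.
- arm.camera_info(name): a dict with "intrinsics" (3x3 intrinsics, pixels), "position" and "orientation" of the camera in the world; the wrist camera has in their place "mount" (4x4, takes a point from camera to tool coordinates, whose origin is the TCP and whose axes are the tool frame's). Camera axes: x right, y up, looking along -z (the intrinsics and any distortion apply to the point x, -y, -z); pixel columns grow to the right and rows downward; lengths in m; the calibration is good to about 2 mm. A picture is of the moment at which its call begins: read the wrist's pose just before it. camera_info takes no time and is no camera call.
- arm.hand_in(): hands the job in, once; it reports no verdict.
The state is a dict: "t": time; "joint_pos": joint angles; "joint_velocities": joint speeds; "effort": joint torques, N m; "ee_pos": TCP position; "tcp_rot": TCP orientation; "force": force on the tool from outside, world axes, zero at the start; "torque": the same for the moment, N m; "finger_gap": opening from 0.0 (shut) to 1.0 (fully open).
Only numpy, scipy, OpenCV 4.12 (cv2) and the standard library are available. Lean on these libraries where they do the work, as an engineer would, in place of code of your own. Each camera call takes 0.05 s, during which the arm holds its last target. There are 200 camera calls.

## Working session

There is one attempt and no reset: what is moved stays moved. The work goes in short steps, Python scripts to look and compute and a tool call to move; the robot and the scene stay as the last step left them, time stands still between calls to the robot, and variables do not carry over. Pictures are saved under pics/ and viewed, on a budget of 10 in all, crops included, one or two more only if the job needs it, and the job is handed in when it is done.

Besides the shell and the picture viewer there is one more tool, called after "Emit:" by a JSON object that holds its "name" and its "arguments", one argument or row to a line. servo_tool: Moves the arm, as the interface text tells. Its arguments: {"type":"object","properties":{"targets":{"type":"array"}},"required":["targets"]}

```bash
mkdir -p pics
python3 - <<'E'
from rig import arm
import cv2
for n in ("scene","side"):
    cv2.imwrite(f"pics/{n}0.png",cv2.resize(arm.snapshot(n)[:,:,::-1],(800,600)))
    c=arm.camera_info(n);print(n,c)
print(arm.get_state()); print(arm.camera_info("wrist"))
E
```

```text
scene {'intrinsics': array([[376.65328932,   0.        , 257.55579337],
       [  0.        , 376.65328932, 190.13313388],
       [  0.        ,   0.        ,   1.        ]]), 'position': array([ 0.91143272, -0.27728678,  0.88707879]), 'orientation': array([0.85403756, 0.24048168, 0.12578409, 0.44380938])}
side {'intrinsics': array([[397.11368062,   0.        , 248.4846057 ],
       [  0.        , 397.11368062, 188.75442636],
       [  0.        ,   0.        ,   1.        ]]), 'position': array([0.45450181, 0.82905326, 0.67871552]), 'orientation': array([-0.0378585 , -0.00608509,  0.4336987 ,  0.90024172])}
{'t': 0.1, 'joint_pos': array([ 1.02851286e+00,  5.28395376e-01,  1.43379926e+00,  1.80783884e-05,
        1.18138048e+00, -1.78481595e-01]), 'joint_velocities': array([-0.00097316, -0.00225559, -0.00288121,  0.00094397, -0.0030382 ,
       -0.00042812]), 'effort': array([-1.40581749e-03, -4.40985167e+01, -1.77149498e+01,  6.34718989e-02,
        5.33735566e-02, -6.14498413e-05]), 'ee_pos': array([0.2219598 , 0.58346347, 0.18254795]), 'tcp_rot': array([ 4.01105325e-04,  8.23357438e-01,  5.67522288e-01, -9.06493302e-04]), 'force': array([ 0.25159156,  0.31115421, -0.04639552]), 'torque': array([0.00882943, 0.03056781, 0.02412213]), 'finger_gap': 1.0024090971899993}
{'intrinsics': array([[317.83648479,   0.        , 249.96102562],
       [  0.        , 317.83648479, 195.23410991],
       [  0.        ,   0.        ,   1.        ]]), 'mount': array([[ 9.99999805e-01, -2.87918742e-04, -5.54850037e-04,
         5.15870091e-04],
       [-4.27497859e-04, -9.62585903e-01, -2.70976378e-01,
        -7.38255684e-02],
       [-4.56071646e-04,  2.70976562e-01, -9.62585838e-01,
        -2.02009344e-01],
       [ 0.00000000e+00,  0.00000000e+00,  0.00000000e+00,
         1.00000000e+00]])}
```

View pics/scene0.png

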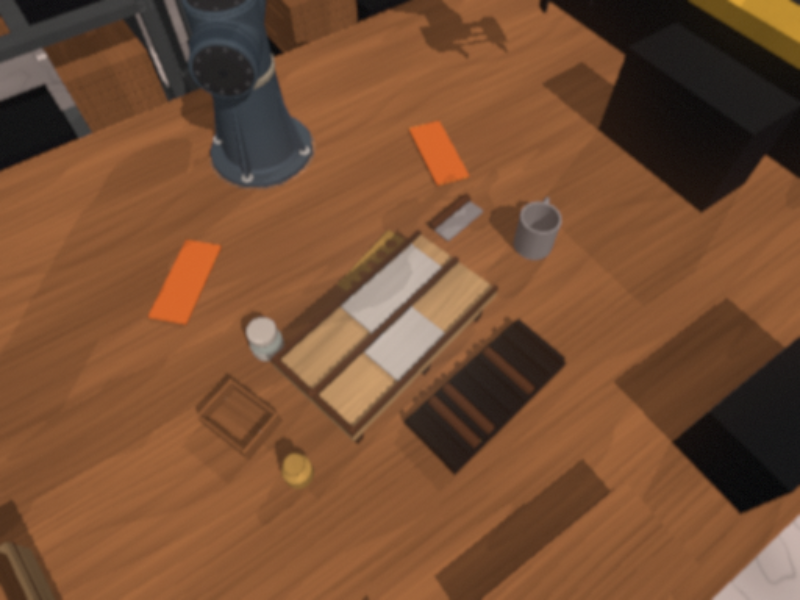

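View pics/side0.png

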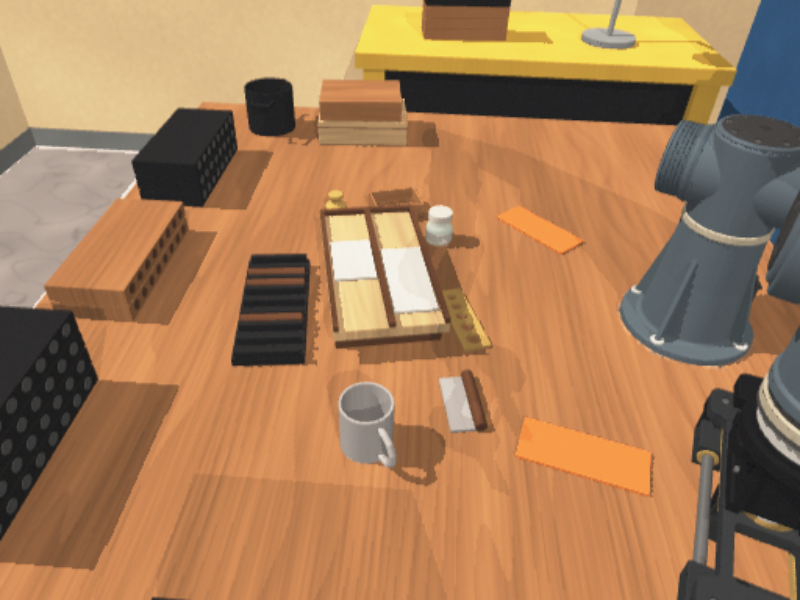

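The longer plate is in the lane nearer the robot: scene ≈(397,285), side ≈(410,280). The shorter one is at scene (405,343), and both orange look-alikes lie off the ledge. Next I mask the plates and the light board and cast rays onto their planes.

```bash
cat > h.py <<'E'
import numpy as np,cv2
from rig import arm
from scipy.spatial.transform import Rotation as R
def q(w): return R.from_quat([w[1],w[2],w[3],w[0]])
def campose(n):
    c=arm.camera_info(n)
    if n!="wrist": return c["intrinsics"],q(c["orientation"]).as_matrix(),np.array(c["position"])
    s=arm.get_state();Rt=q(s["tcp_rot"]).as_matrix();M=c["mount"]
    return c["intrinsics"],Rt@M[:3,:3],Rt@M[:3,3]+s["ee_pos"]
def ray(cp,px,z):
    K,Rm,p=cp;px=np.atleast_2d(px).astype(float)
    d=np.c_[(px[:,0]-K[0,2])/K[0,0],-(px[:,1]-K[1,2])/K[1,1],-np.ones(len(px))]@Rm.T
    return p+d*((z-p[2])/d[:,2])[:,None]
def rects(img,cp,lo,hi,z,amin,box):
    "min-area rectangles, in world xy on plane z, of blobs in an HSV range"
    m=cv2.inRange(cv2.cvtColor(img,cv2.COLOR_RGB2HSV),lo,hi)
    m=cv2.morphologyEx(m,cv2.MORPH_OPEN,np.ones((3,3),np.uint8))
    out=[]
    for c in cv2.findContours(m,cv2.RETR_EXTERNAL,cv2.CHAIN_APPROX_NONE)[0]:
        if cv2.contourArea(c)<amin: continue
        w=ray(cp,c[:,0],z)[:,:2]
        if not(box[0]<w[:,0].mean()<box[1] and box[2]<w[:,1].mean()<box[3]): continue
        out.append((cv2.minAreaRect((w*1000).astype(np.float32)),c[:,0].mean(0).round()))
    return out
E
python3 - <<'E'
from h import *
for n in("scene","side"):
    cp=campose(n);im=arm.snapshot(n);hsv=cv2.cvtColor(im,cv2.COLOR_RGB2HSV)
    for u,v in ([(397,285),(405,343),(322,350),(460,290)] if n=="scene" else [(410,280),(352,260),(360,305),(398,225)]):
        print(n,hsv[int(v*.64),int(u*.64)])
    for nm,lo,hi,z in(("plate",(0,0,140),(180,45,255),.066),("board",(10,60,150),(28,150,255),.06)):
        for r,c in rects(im,cp,lo,hi,z,150,(.3,.9,-.4,.4)):
            print(nm,c,np.round(cv2.boxPoints(r)).astype(int).tolist(),np.round(r[1]))
E
```

```text
scene [ 14  33 177]
scene [ 13  32 194]
scene [ 16 118 180]
scene [ 16 117 186]
plate [168. 216.] [[396, -225], [462, -237], [469, -195], [403, -184]] [42. 67.]
plate [258. 220.] [[521, 10], [544, -95], [614, -79], [591, 25]] [ 71. 107.]
plate [250. 184.] [[419, 82], [455, -81], [523, -66], [487, 97]] [ 69. 167.]
board [229. 248.] [[542, -94], [562, -188], [630, -173], [610, -79]] [70. 96.]
board [208. 222.] [[453, -80], [480, -206], [545, -192], [518, -66]] [ 67. 129.]
board [289. 189.] [[492, 139], [520, 14], [585, 28], [557, 154]] [ 66. 128.]
board [276. 160.] [[409, 119], [416, 88], [480, 101], [473, 133]] [66. 32.]
side [ 18  19 241]
side [ 22  11 244]
side [ 21 102 241]
side [ 19 106 233]
plate [235. 268.] [[468, 260], [532, 248], [555, 372], [492, 384]] [126.  65.]
plate [292. 258.] [[370, 320], [386, 231], [417, 236], [401, 325]] [31. 90.]
plate [261. 179.] [[418, 90], [454, -80], [522, -65], [486, 104]] [ 69. 173.]
plate [225. 166.] [[520, 18], [545, -93], [612, -79], [588, 32]] [ 69. 114.]
plate [281. 144.] [[399, -223], [442, -223], [442, -96], [399, -96]] [128.  43.]
board [206. 178.] [[-595, 65], [784, -2315], [2077, -1565], [698, 814]] [1495. 2750.]
```

Both views agree: 

| Quantity | Measured |
|---|---|
| Long plate size | 69×170 mm |
| Ledge yaw | about 12.4° |
| Plate front | about 36 mm short of the lip |
| Push needed | about 81 mm |
| Free lane behind the plate | about 124 mm |

Next I move above the lane behind the plate with the fingers shut.

Emit:
{"name": "servo_tool", "arguments": {
  "targets": [
    [-27,25,0,0,0,2.8,0],
    [-55,50,0,0,0,5.7,0],
    [-83,76,0,0,0,8.5,0],
    [-110,101,0,0,0,11.4,0],
    [-138,126,0,0,0,14.2,0],
    [-165,151,0,0,0,17,0],
    [-193,176,0,0,0,19.9,0],
    [-220,201,0,0,0,22.7,0],
    [-248,227,0,0,0,25.6,0],
    [-275,252,0,0,0,28.4,0]
  ]
}}

```text
t: 1.2
ee_pos: [0.3604, 0.236, 0.1835]
tcp_rot: [0.0, 0.938, 0.347, 0.0]
force: [0.3, 0.1, -0.2]
finger_gap: 0.176
```

```bash
cat > goto.py <<'E'
import sys
from h import *
u,v,z=map(float,sys.argv[1:4]);a=np.radians(12.4)
s=arm.get_state();Rt=q(s["tcp_rot"])
g=np.array([u*np.cos(a)-v*np.sin(a),u*np.sin(a)+v*np.cos(a),z])
d=Rt.inv().apply(g-s["ee_pos"]*1000)
want=R.from_matrix(np.array([[np.cos(a),np.sin(a),0],[np.sin(a),-np.cos(a),0],[0,0,-1]]).T)
p=s["ee_pos"]*1000
print("t",s["t"],"pos",p.round(1),"u,v",(p[0]*np.cos(a)+p[1]*np.sin(a)).round(1),(-p[0]*np.sin(a)+p[1]*np.cos(a)).round(1),"F",s["force"].round(1),"gap",s["finger_gap"])
print("shift",d.round(1),"turn",np.degrees((Rt.inv()*want).as_rotvec()).round(2))
E
python3 goto.py 461 -215 120
```

```text
t 1.2 pos [360.4 236.  183.5] u,v 402.6 153.1 F [ 0.3  0.1 -0.2] gap 0.1755197777928122
shift [-122.8  351.9   63.6] turn [ 1.000e-02 -2.000e-02  2.825e+01]
```

Emit:
{"name": "servo_tool", "arguments": {
  "targets": [
    [-13,38,0,0,0,3,0],
    [-27,77,0,0,0,6,0],
    [-40,115,0,0,0,9,0],
    [-54,154,0,0,0,12,0],
    [-67,192,0,0,0,15,0],
    [-81,231,5,0,0,18,0],
    [-94,270,15,0,0,21,0],
    [-108,309,25,0,0,24,0],
    [-118,339,45,0,0,27,0],
    [-123,352,63,0,0,28.2,0]
  ]
}}

```text
t: 2.2
ee_pos: [0.4988, -0.113, 0.12]
tcp_rot: [0.001, 0.994, 0.107, 0.001]
force: [0.7, -0.2, -0.7]
finger_gap: 0.007
```

```bash
python3 goto.py 461 -215 62.5
python3 - <<'E'
from h import *
cp=campose("wrist");im=arm.snapshot("wrist");cv2.imwrite("pics/w1.png",im[:,:,::-1])
for nm,lo,hi,z in(("plate",(0,0,140),(180,45,255),.066),("board",(10,60,150),(28,150,255),.06)):
    for r,c in rects(im,cp,lo,hi,z,150,(.3,.9,-.4,.4)):
        print(nm,c,np.round(cv2.boxPoints(r)).astype(int).tolist(),np.round(r[1]))
E
```

```text
t 2.2 pos [ 498.8 -113.   120. ] u,v 462.9 -217.5 F [ 0.7 -0.2 -0.7] gap 0.006575661144971673
shift [-2.  -2.6 57.5] turn [ 0.14 -0.15 -0.08]
plate [356. 116.] [[521, 12], [545, -95], [613, -80], [589, 27]] [ 69. 109.]
plate [246.  73.] [[432, 23], [454, -81], [522, -67], [500, 38]] [ 70. 107.]
board [346. 214.] [[544, -96], [556, -152], [624, -138], [612, -82]] [70. 57.]
board [243. 191.] [[451, -82], [467, -156], [534, -141], [518, -68]] [69. 75.]
board [358.  22.] [[514, 42], [520, 13], [585, 27], [579, 57]] [67. 30.]
```

View pics/w1.png

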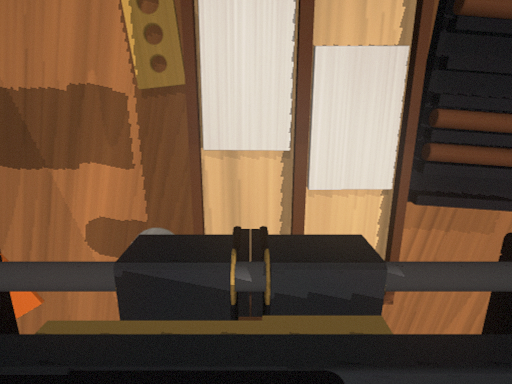

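The wrist view confirms the plate's rear edge at row ≈150, columns 200–292, with the fingers centred over the lane (column ≈250) and the lane behind free. I descend next.

Emit:
{"name": "servo_tool", "arguments": {
  "targets": [
    [-1,-1,10,0,0,0,0],
    [-2,-2,20,0,0,0,0],
    [-2,-2,29,0,0,0,0],
    [-2,-2,37,0,0,0,0],
    [-2,-2,44,0,0,0,0],
    [-2,-2,50,0,0,0,0],
    [-2,-2,54,0,0,0,0],
    [-2,-2,56,0,0,0,0],
    [-2,-2,57,0,0,0,0],
    [-2,-2,57,0,0,0,0]
  ]
}}

```text
t: 3.25
ee_pos: [0.4943, -0.1081, 0.0635]
tcp_rot: [0.0, 0.994, 0.109, 0.0]
force: [0.1, -0.3, 0.1]
finger_gap: 0.006
```

```bash
python3 goto.py 461 -190 62.5
```

```text
t 3.25 pos [ 494.3 -108.1   63.5] u,v 459.6 -211.7 F [ 0.1 -0.3  0.1] gap 0.005964965376228585
shift [  1.5 -21.7   1. ] turn [ 0.01 -0.01  0.15]
```

Emit:
{"name": "servo_tool", "arguments": {
  "targets": [
    [1,-5,0.8,0,0,0.1,0],
    [1,-10,0.8,0,0,0.1,0],
    [1,-15,0.8,0,0,0.1,0],
    [1,-20,0.8,0,0,0.1,0],
    [1,-23,0.8,0,0,0.1,0],
    [1,-26,0.8,0,0,0.1,0],
    [1,-29,0.8,0,0,0.1,0],
    [1,-32,0.8,0,0,0.1,0],
    [1,-36,0.8,0,0,0.1,0],
    [1,-40,0.8,0,0,0.1,0]
  ]
}}

```text
t: 4.25
ee_pos: [0.4865, -0.0685, 0.0626]
tcp_rot: [-0.0, 0.994, 0.108, 0.0]
force: [0.4, 0.2, 0.0]
finger_gap: 0.002
```

```bash
cat > look.py <<'E'
from h import *
import sys
a=np.radians(12.4)
for n in sys.argv[1:]:
    cp=campose(n);im=arm.snapshot(n);cv2.imwrite(f"pics/{n}_{arm.get_state()['t']:.2f}.png",im[:,:,::-1])
    for r,c in rects(im,cp,(0,0,140),(180,45,255),.066,150,(.4,.62,-.15,.2)):
        b=cv2.boxPoints(r);v=-b[:,0]*np.sin(a)+b[:,1]*np.cos(a);u=b[:,0]*np.cos(a)+b[:,1]*np.sin(a)
        print(n,"u",u.min().round(),u.max().round(),"v",np.sort(v).round(1),np.round(r[1]),"angle",round(r[2],1))
E
python3 goto.py 461 -105 62.7; python3 look.py wrist scene side
```

```text
t 4.25 pos [486.5 -68.5  62.6] u,v 460.4 -171.4 F [0.4 0.2 0. ] gap 0.0021562728129709235
shift [  0.6 -66.4  -0.1] turn [-0.   -0.    0.04]
wrist u 440.0 445.0 v [-133.7 -133.6 -111.2 -111.1] [ 5. 22.] angle 11.2
wrist u 512.0 581.0 v [-199.8 -199.7 -100.4 -100.4] [70. 99.] angle 12.5
wrist u 426.0 496.0 v [-177.  -176.8  -40.5  -40.3] [ 70. 137.] angle 12.2
scene u 511.0 582.0 v [-209.6 -209.4 -102.  -101.8] [ 71. 108.] angle 12.3
scene u 426.0 497.0 v [-74.5 -73.8 -10.1  -9.3] [70. 64.] angle 11.8
scene u 438.0 470.0 v [ 44.1  45.  132.4 133.3] [29. 88.] angle 10.6
side u 427.0 497.0 v [-175.8 -175.3   -2.5   -2. ] [ 69. 173.] angle 12.0
side u 512.0 581.0 v [-208.4 -208.1  -94.5  -94.3] [ 69. 114.] angle 12.2
```

The TCP is past the measured rear edge with no force and the plate hasn't moved, so I look before going on.

```bash
ls pics
python3 - <<'E'
import cv2,glob
s=cv2.imread(glob.glob("pics/scene_4*.png")[0])[130:290,150:350];w=cv2.imread(glob.glob("pics/wrist_4*.png")[0])[60:384,80:440]
cv2.imwrite("pics/a.png",cv2.hconcat([cv2.resize(s,(400,320),interpolation=2),cv2.resize(w,(356,320))]))
E
```

```text
scene0.png
scene_4.35.png
side0.png
side_4.40.png
w1.png
wrist_4.30.png
```

View pics/a.png

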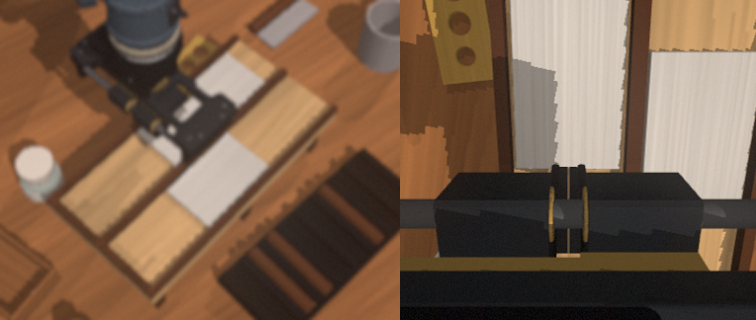

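The fingertips' front face shows at image row ≈227, right at the plate's rear edge (≈230). The tips seem to be about 5 mm behind the nominal TCP, so contact is only just starting. I advance slowly and check.

Emit:
{"name": "servo_tool", "arguments": {
  "targets": [
    [0,-1.5,0,0,0,0,0],
    [0,-3,0,0,0,0,0],
    [0,-4.5,0,0,0,0,0],
    [0,-6,0,0,0,0,0],
    [0,-7.5,0,0,0,0,0],
    [0,-9,0,0,0,0,0],
    [0,-10.5,0,0,0,0,0],
    [0,-12,0,0,0,0,0],
    [0,-13.5,0,0,0,0,0],
    [0,-15,0,0,0,0,0]
  ]
}}

```text
t: 5.4
ee_pos: [0.4832, -0.054, 0.0627]
tcp_rot: [-0.0, 0.994, 0.108, -0.0]
force: [-0.4, 0.2, 0.5]
finger_gap: 0.005
```

```bash
python3 goto.py 461 -105 62.7; python3 look.py wrist side
```

```text
t 5.4 pos [483.2 -54.   62.7] u,v 460.4 -156.5 F [-0.4  0.2  0.5] gap 0.004903240091372505
shift [  0.7 -51.5  -0. ] turn [-0.    0.    0.06]
wrist u 512.0 581.0 v [-184.9 -184.8 -100.5 -100.4] [69. 84.] angle 12.5
wrist u 426.0 496.0 v [-165.1 -164.8  -25.6  -25.3] [ 70. 139.] angle 12.1
side u 427.0 497.0 v [-175.8 -175.3   -2.5   -2. ] [ 69. 173.] angle 12.0
side u 512.0 581.0 v [-208.3 -208.3  -94.5  -94.5] [ 69. 114.] angle 12.4
```

The plate hasn't moved (side view front still v≈−2), so the fingertips are passing over it. I view the side camera before backing off.

Run:
```python
import cv2,glob
s=cv2.imread(sorted(glob.glob("pics/side_5*.png"))[0])[90:230,190:330]
cv2.imwrite("pics/b.png",cv2.resize(s,(600,600),interpolation=2))
from h import *
K,Rm,p=campose("side")
s=arm.get_state()["ee_pos"];c=Rm.T@(s-p)
px=np.array([K[0,2]+K[0,0]*c[0]/-c[2],K[1,2]+K[0,0]*c[1]/c[2]]);print("tcp px",px,"in crop",(px-[190,90])*600/140)
```

```text
tcp px [256.90314897 163.35944104] in crop [286.72778131 314.39760445]
```

View pics/b.png

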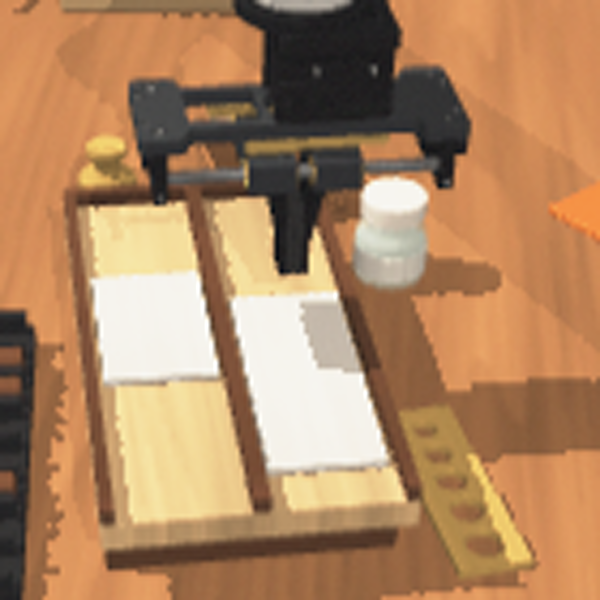

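The side view shows the tip at crop (292,272), while the reported TCP projects to (287,314). The real fingertips are well above the stated TCP, so I triangulate the tip from the side and wrist rays.

```bash
python3 goto.py 461 -200 62.7
python3 - <<'E'
from h import *
a=np.radians(12.4)
for n,px in(("side",(258.1,153.5)),("wrist",(251,227.5))):
    cp=campose(n)
    for z in(.066,.075,.085,.095,.105):
        w=ray(cp,px,z)[0]*1000;print(n,z,"u,v",(w[0]*np.cos(a)+w[1]*np.sin(a)).round(1),(-w[0]*np.sin(a)+w[1]*np.cos(a)).round(1))
E
```

```text
t 5.5 pos [483.2 -53.9  62.7] u,v 460.3 -156.4 F [-0.  -1.1  0.7] gap 0.006295425155274381
shift [ 0.6 43.6 -0.1] turn [-0.01  0.01  0.07]
side 0.066 u,v 450.3 -198.6
side 0.075 u,v 452.8 -185.2
side 0.085 u,v 455.6 -170.3
side 0.095 u,v 458.4 -155.5
side 0.105 u,v 461.2 -140.6
wrist 0.066 u,v 461.7 -160.2
wrist 0.075 u,v 461.7 -156.7
wrist 0.085 u,v 461.6 -152.7
wrist 0.095 u,v 461.6 -148.8
wrist 0.105 u,v 461.5 -144.9
```

The two rays meet at z≈0.102, v≈−146. The tip front is 10 mm ahead of the TCP axis, matching the 19 mm pads, but about 39 mm above the reported TCP. I back off, go lower by most of that, and re-measure.

Emit:
{"name": "servo_tool", "arguments": {
  "targets": [
    [0,12,0,0,0,0,0],
    [0,24,0,0,0,0,0],
    [0,36,0,0,0,0,0],
    [0,46,0,0,0,0,0],
    [0,50,5,0,0,0,0],
    [0,50,12,0,0,0,0],
    [0,50,20,0,0,0,0],
    [0,50,26,0,0,0,0],
    [0,50,30,0,0,0,0],
    [0,50,30,0,0,0,0]
  ]
}}

```text
t: 6.5
ee_pos: [0.4934, -0.1023, 0.0318]
tcp_rot: [-0.0, 0.994, 0.109, -0.001]
force: [0.3, -0.1, 0.5]
finger_gap: 0.005
```

```bash
python3 goto.py 461 -205 24; python3 look.py side
python3 - <<'E'
from h import *
im=cv2.imread(sorted(__import__("glob").glob("pics/side_6*.png"))[-1])
cv2.imwrite("pics/c.png",cv2.resize(im[110:190,220:300],(560,560),interpolation=2))
K,Rm,p=campose("side");a=np.radians(12.4);s=arm.get_state()["ee_pos"]+np.array([-np.sin(a)*.0095,np.cos(a)*.0095,0])
for dz in(.036,.039,.042):
    c=Rm.T@(s+[0,0,dz]-p);px=np.array([K[0,2]+K[0,0]*c[0]/-c[2],K[1,2]+K[0,0]*c[1]/c[2]]);print(dz,"tip in crop",(px-[220,110])*7)
E
```

```text
t 6.5 pos [ 493.4 -102.3   31.8] u,v 459.9 -205.9 F [ 0.3 -0.1  0.5] gap 0.005278057521051559
shift [ 1.1 -0.9  7.8] turn [-0.07  0.09  0.09]
side u 427.0 497.0 v [-175.8 -175.3   -2.5   -2. ] [ 69. 173.] angle 12.0
side u 512.0 581.0 v [-208.5 -208.2  -94.7  -94.4] [ 69. 114.] angle 12.6
0.036 tip in crop [243.0095628  304.13356766]
0.039 tip in crop [243.24959269 297.7913497 ]
0.042 tip in crop [243.49044039 291.42752312]
```

View pics/c.png

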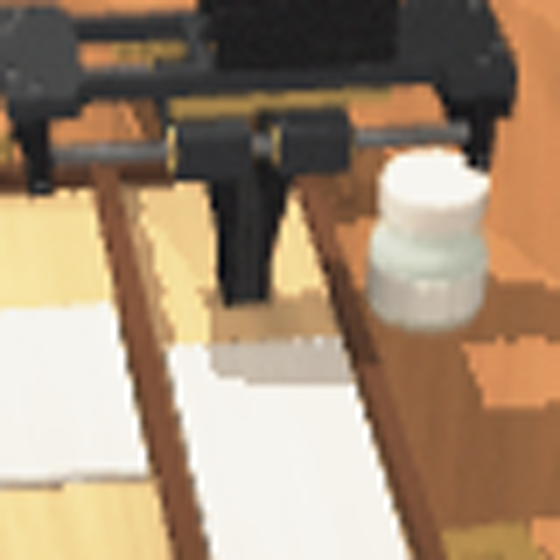

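The tip shows at crop (243,303), so the offset is ≈37 mm and the tip is now at z≈68. I lower in small steps and feel for the board.

Emit:
{"name": "servo_tool", "arguments": {
  "targets": [
    [1,0,0.5,0,0,0,0],
    [1,0,1,0,0,0,0],
    [1,0,1.5,0,0,0,0],
    [1,0,2,0,0,0,0],
    [1,0,2.5,0,0,0,0],
    [1,0,3,0,0,0,0],
    [1,0,3.5,0,0,0,0],
    [1,0,4,0,0,0,0],
    [1,0,4.5,0,0,0,0],
    [1,0,5,0,0,0,0]
  ]
}}

```text
t: 7.55
ee_pos: [0.495, -0.1027, 0.0276]
tcp_rot: [-0.0, 0.994, 0.108, -0.0]
force: [0.9, -0.3, -0.5]
finger_gap: 0.007
```

Emit:
{"name": "servo_tool", "arguments": {
  "targets": [
    [0,0,0.2,0,0,0,0],
    [0,0,0.4,0,0,0,0],
    [0,0,0.6,0,0,0,0],
    [0,0,0.8,0,0,0,0],
    [0,0,1,0,0,0,0],
    [0,0,1.2,0,0,0,0],
    [0,0,1.4,0,0,0,0],
    [0,0,1.5,0,0,0,0],
    [0,0,1.5,0,0,0,0],
    [0,0,1.5,0,0,0,0]
  ]
}}

```text
t: 8.55
ee_pos: [0.495, -0.1027, 0.0262]
tcp_rot: [0.0, 0.994, 0.108, -0.0]
force: [0.3, -0.1, 0.6]
finger_gap: 0.004
```

Emit:
{"name": "servo_tool", "arguments": {
  "targets": [
    [0,0,0.2,0,0,0,0],
    [0,0,0.4,0,0,0,0],
    [0,0,0.6,0,0,0,0],
    [0,0,0.8,0,0,0,0],
    [0,0,1,0,0,0,0],
    [0,0,1,0,0,0,0],
    [0,0,1,0,0,0,0],
    [0,0,1,0,0,0,0],
    [0,0,1,0,0,0,0],
    [0,0,1,0,0,0,0]
  ]
}}

```text
t: 9.55
ee_pos: [0.4951, -0.1027, 0.0252]
tcp_rot: [0.0, 0.994, 0.108, 0.0]
force: [0.1, -0.1, -0.2]
finger_gap: 0.004
```

Emit:
{"name": "servo_tool", "arguments": {
  "targets": [
    [0,0,0.2,0,0,0,0],
    [0,0,0.4,0,0,0,0],
    [0,0,0.6,0,0,0,0],
    [0,0,0.8,0,0,0,0],
    [0,0,1,0,0,0,0],
    [0,0,1,0,0,0,0],
    [0,0,1,0,0,0,0],
    [0,0,1,0,0,0,0],
    [0,0,1,0,0,0,0],
    [0,0,1,0,0,0,0]
  ]
}}

```text
t: 10.55
ee_pos: [0.4951, -0.1027, 0.0242]
tcp_rot: [0.0, 0.994, 0.108, 0.0]
force: [0.7, 0.9, -0.8]
finger_gap: 0.003
```

The tip is now at an estimated 61–63 mm with no board contact, which is right for the plate's edge. I push forward.

Emit:
{"name": "servo_tool", "arguments": {
  "targets": [
    [0,-5,0,0,0,0,0],
    [0,-10,0,0,0,0,0],
    [0,-14,0,0,0,0,0],
    [0,-17,0,0,0,0,0],
    [0,-20,0,0,0,0,0],
    [0,-23,0,0,0,0,0],
    [0,-26,0,0,0,0,0],
    [0,-29,0,0,0,0,0],
    [0,-32,0,0,0,0,0],
    [0,-35,0,0,0,0,0]
  ]
}}

```text
t: 11.55
ee_pos: [0.4875, -0.0684, 0.0242]
tcp_rot: [0.0, 0.994, 0.108, 0.0]
force: [0.3, -0.5, 0.2]
finger_gap: 0.003
```

```bash
python3 goto.py 461 -105 24; python3 look.py wrist side
```

```text
t 11.55 pos [487.5 -68.4  24.2] u,v 461.5 -171.5 F [ 0.3 -0.5  0.2] gap 0.003060047008861492
shift [ -0.4 -66.5   0.2] turn [ 0.01 -0.    0.05]
wrist u 539.0 582.0 v [-209.4 -209.4 -199.5 -199.5] [43. 10.] angle 12.5
wrist u 512.0 582.0 v [-180.  -179.9 -100.3 -100.2] [70. 80.] angle 12.5
wrist u 426.0 496.0 v [-159.9 -159.8  -51.6  -51.5] [ 70. 108.] angle 12.5
side u 426.0 496.0 v [-156.9 -156.6   15.4   15.7] [ 69. 172.] angle 12.2
side u 512.0 581.0 v [-208.4 -208.1  -94.5  -94.3] [ 69. 114.] angle 12.2
side u 352.0 410.0 v [-267.4 -259.2 -187.5 -179.3] [43. 81.] angle 1.4
```

It's working: the plate has moved ≈18 mm and is straight, and the short plate hasn't moved. About 63 mm remain; I do 50 and re-measure.

Emit:
{"name": "servo_tool", "arguments": {
  "targets": [
    [0,-2.5,0,0,0,0,0],
    [0,-5,0,0,0,0,0],
    [0,-7.5,0,0,0,0,0],
    [0,-10,0,0,0,0,0],
    [0,-12.5,0,0,0,0,0],
    [0,-15,0,0,0,0,0],
    [0,-17.5,0,0,0,0,0],
    [0,-20,0,0,0,0,0],
    [0,-22.5,0,0,0,0,0],
    [0,-25,0,0,0,0,0]
  ]
}}

```text
t: 12.65
ee_pos: [0.4821, -0.0439, 0.0242]
tcp_rot: [0.0, 0.994, 0.109, -0.0]
force: [0.3, -1.3, 0.2]
finger_gap: 0.003
```

Emit:
{"name": "servo_tool", "arguments": {
  "targets": [
    [0,-2.5,0,0,0,0,0],
    [0,-5,0,0,0,0,0],
    [0,-7.5,0,0,0,0,0],
    [0,-10,0,0,0,0,0],
    [0,-12.5,0,0,0,0,0],
    [0,-15,0,0,0,0,0],
    [0,-17.5,0,0,0,0,0],
    [0,-20,0,0,0,0,0],
    [0,-22.5,0,0,0,0,0],
    [0,-25,0,0,0,0,0]
  ]
}}

```text
t: 13.65
ee_pos: [0.4767, -0.0195, 0.0241]
tcp_rot: [-0.0, 0.994, 0.108, -0.0]
force: [-0.5, -1.0, -0.8]
finger_gap: 0.003
```

```bash
python3 goto.py 461 -108.5 24; python3 look.py wrist side
```

```text
t 13.65 pos [476.7 -19.5  24.1] u,v 461.3 -121.4 F [-0.5 -1.  -0.8] gap 0.0025600847213970573
shift [ -0.3 -12.9   0.1] turn [-0.    0.    0.05]
wrist u 539.0 582.0 v [-177.2 -177.1 -148.8 -148.7] [43. 28.] angle 12.5
wrist u 512.0 581.0 v [-129.9 -129.8 -100.6 -100.5] [70. 29.] angle 12.5
wrist u 426.0 496.0 v [-109.9 -109.7   -1.5   -1.3] [ 70. 108.] angle 12.5
side u 426.0 496.0 v [-107.9 -107.7   65.    65.1] [ 70. 173.] angle 12.3
side u 512.0 581.0 v [-208.3 -208.3  -94.5  -94.5] [ 69. 114.] angle 12.4
```

Emit:
{"name": "servo_tool", "arguments": {
  "targets": [
    [0,-2,0,0,0,0,0],
    [0,-4,0,0,0,0,0],
    [0,-6,0,0,0,0,0],
    [0,-8,0,0,0,0,0],
    [0,-10,0,0,0,0,0],
    [0,-12,0,0,0,0,0],
    [0,-13,0,0,0,0,0],
    [0,-13,0,0,0,0,0],
    [0,-10,0,0,0,0,0],
    [0,0,0,0,0,0,0]
  ]
}}

```text
t: 14.75
ee_pos: [0.4762, -0.0194, 0.0241]
tcp_rot: [-0.0, 0.994, 0.109, -0.0]
force: [1.0, 0.2, 0.0]
finger_gap: 0.006
```

Emit:
{"name": "servo_tool", "arguments": {
  "targets": [
    [0,10,0,0,0,0,0],
    [0,15,-5,0,0,0,0],
    [0,20,-15,0,0,0,0],
    [0,25,-30,0,0,0,0],
    [0,30,-50,0,0,0,0],
    [0,40,-70,0,0,0,0],
    [0,50,-90,0,0,0,0],
    [0,60,-110,0,0,0,0],
    [0,70,-130,0,0,0,0],
    [0,70,-140,0,0,0,0]
  ]
}}

```text
t: 15.75
ee_pos: [0.4933, -0.0897, 0.1667]
tcp_rot: [0.001, 0.994, 0.108, 0.002]
force: [0.1, -1.0, 0.4]
finger_gap: 0.006
```

```bash
python3 goto.py 461 -105 24; python3 look.py wrist side scene
python3 - <<'E'
from h import *
im=cv2.imread(sorted(__import__("glob").glob("pics/side_1*.png"))[-1])
cv2.imwrite("pics/d.png",cv2.resize(im[100:310,130:410],(800,600),interpolation=2))
E
```

```text
t 15.75 pos [493.3 -89.7 166.7] u,v 462.5 -193.6 F [ 0.1 -1.   0.4] gap 0.00595047822806274
shift [ -2.1 -89.  142.4] turn [ 0.17 -0.22 -0.03]
wrist u 511.0 581.0 v [-209.7 -209.6 -100.5 -100.5] [ 70. 109.] angle 12.4
wrist u 426.0 495.0 v [-96.3 -96.3 -33.6 -33.6] [70. 63.] angle 12.5
side u 426.0 496.0 v [-95.2 -95.2  77.7  77.8] [ 70. 173.] angle 12.4
side u 512.0 581.0 v [-208.3 -208.3  -94.5  -94.5] [ 69. 114.] angle 12.4
scene u 511.0 582.0 v [-209.6 -209.4 -102.  -101.8] [ 71. 108.] angle 12.3
scene u 425.0 497.0 v [-96.4 -96.4 133.7 133.7] [ 71. 230.] angle 12.5
```

View pics/d.png

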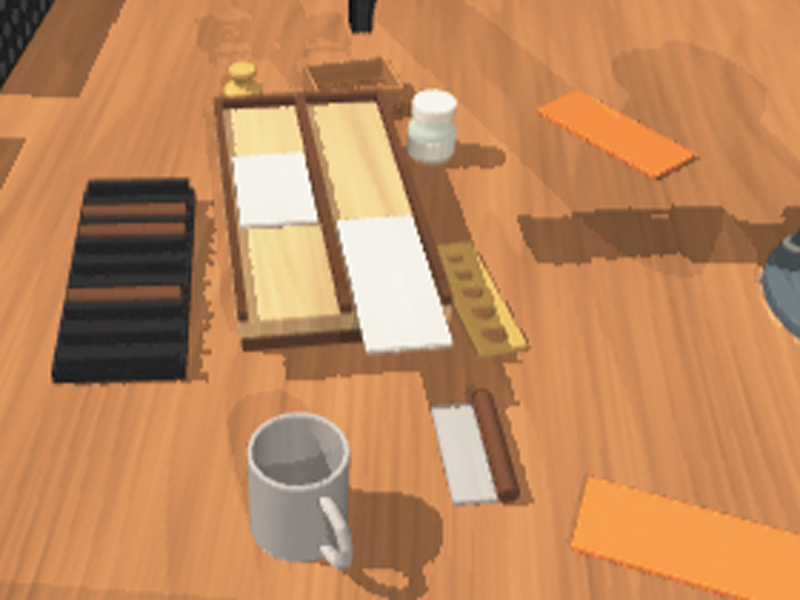

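The plate overhangs the open end (side crop, front edge (368,352)–(452,345)), lying flat and straight. The bystanders look unmoved. By edge measurement the front is at v≈73.7 against the lip at ≈28.6, so the overhang is ≈45 mm. I hand in.

```bash
python3 -c "
from rig import arm
print(arm.hand_in())"
```

```text
the job is handed in; nothing more can be done
None
```

I pushed the longer plate about 80 mm along its lane with the closed fingertips, then lifted the arm clear and handed the job in. No verdict came back.

**Last checks**
- **Overhang:** about 45 mm past the open end, from the rear edge in the wrist and scene views, the plate's known length and the lip seen in the scene view. Working from the closed end strip instead gives about 48 mm; both are inside 30–60 mm.
- **Plate:** it looks flat, and it lies within about 0.1° of the ledge's yaw.
- **Shorter plate:** unmoved, to within 1 mm.
- **Other objects:** they look untouched in the side view; I did not measure each one.
- **Time and force:** about 16 s used, and the tool force read under 2 N in every reading.

**What disagreed**
- **Fingertip height:** the real fingertips end about 37–39 mm above the reported TCP (the tool point said to lie at the fingertips). My first push passed over the plate without touching it. I found the offset by triangulating the side and wrist views, lowered the tool and pushed again.
- **Side view edge:** it puts the plate's front about 4 mm further out, because its outline includes the front face.

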